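# Lean the cover board on the news-stand rail

### The job

Slide the red display board up out of the slotted holder and lean it back on the dark rail of the rack, square to it and near its middle, cover towards the customers (away from you), with its bottom edge on the slab about 3 cm beyond the middle of the yellow line on the customers' side, and let go. Then bring its bottom edge in towards the rail until it stands on the yellow line, and leave it leaning there, steady. Do not drop it or let it fall flat, and leave the blue and green boards and the other things on the counter where they are.

Things in the scene. Friction and masses are not known exactly. Their poses are not given: they have to be found in the camera images.
- board: The red-framed display board, a stiff flat panel 12 mm thick (own x), 120 mm wide (own y), 190 mm tall (own z), about 0.22 kg. Origin at the centre of its underside; +z runs up to its top edge; +x is the normal of the white cover with a red band and a yellow block. It starts upright in one of the three slots of the holder, cover away from the robot, its underside 8 mm above the counter, with 110 mm standing out above the slot walls
- board_foot (a point): Middle of the board's lower back edge (board frame: x -6 mm, y 0, z 0): the edge that stands on the slab when the board leans back on the rail
- board_top (a point): Middle of the board's top edge (190 mm above its underside)
- blue_board: Blue-framed board, 12 by 120 by 140 mm tall (lower than the red one; its top is 148 mm above the counter), in another slot of the holder; leave it. Origin and axes as for the red board
- green_board: Green-framed board, 12 by 120 by 140 mm tall (lower than the red one; its top is 148 mm above the counter), in another slot of the holder; leave it. Origin and axes as for the red board
- holder: Fixed dark wooden slotted holder, 170 (x) by 136 (y) mm, origin at the centre of its underside. Three slots lie along its y at x = -50, 0 and +50 mm, each 15 mm wide and between 4 mm thick walls that reach 80 mm above the counter; slot floor 8 mm above the counter. Which board is in which slot varies
- rack: Fixed display rack: a pale wooden slab 200 (x) by 260 (y) by 6 mm thick, with a dark steel rail on two posts. Origin at the centre of the slab's underside; +x points to the customers, away from the robot (turned by up to 0.3 rad). The board leans with its top towards -x. Posts (12 mm thick) stand at x = -55 mm, y = +-115 mm
- line (a point): Middle of the yellow line, at the height of the slab's upper face (6 mm above the counter), axes as the rack. The line is painted, 20 mm wide in x and runs along y; its middle is 57 mm in front (+x) of the rail's axis. With the lower back edge on the middle of the line the board leans about 28 degrees from upright; with it 33 mm beyond, about 40 degrees. The board holds by friction at both angles
- rail (a point): Middle of the rail's axis: round bar 12 mm thick along the rack's y, 95 mm above the slab (101 mm above the counter), at x = -55 mm in the rack
- paperweight: Brass paperweight, 68 mm across, 46 mm tall, loose on the counter in front, near the middle; leave it. Origin at the centre of its underside
- pen_cup: Grey cup, 70 mm across, 95 mm tall; leave it. Origin at the centre of its underside
- calculator: Black desk calculator, 140 by 85 by 20 mm; leave it. Origin at the centre of its underside
- cash_box: Grey cash box, 150 by 110 by 60 mm with a small handle up to 78 mm; leave it. Origin at the centre of its underside
- stapler: Blue and black stapler, 140 by 35 by 40 mm; leave it. Origin at the centre of its underside
Mind the look-alikes: they are no part of the job. There is more than one size of the board; the one meant has the size given above.

How it is judged:
On the way, in this order (a step that is already met when the one before it is completed fails the run):
1. the red board is drawn up clear of the holder's slot (height (world z) of board_foot above 0.08 m).
2. the red board leans on the rail, let go, cover to the customers, its lower back edge on the slab 16 to 60 mm beyond the middle of the yellow line (x of board_foot in the frame of line between 0.016 and 0.06 m and y of board_foot in the frame of line between -0.05 and 0.05 m and height (world z) of board_foot below 0.013 m and angle between board's own z axis and vertical between 0.52 and 0.95 rad and angle between board's own x axis and vertical below 1.4 rad and angle between the y axis of board and the y axis of rack, either way round below 0.14 rad and contact force between board and rack above 0.3 N and linear speed of board below 0.02 m/s and angular speed of board below 0.1 rad/s and contact force between board and the fingers below 0.05 N), for 0.2 s.
At the end, for the whole second after the job is handed in: The red board stands on the rack's slab and leans on the rail with its cover to the customers, 21 to 34 degrees from upright, its lower back edge within 11 mm of the middle of the yellow line and its middle within 50 mm of the rail's middle, square to the rack within 8 degrees, at rest and untouched (x of board_foot in the frame of line between -0.011 and 0.011 m and y of board_foot in the frame of line between -0.05 and 0.05 m and height (world z) of board_foot below 0.013 m and angle between board's own z axis and vertical between 0.36 and 0.6 rad and angle between board's own x axis and vertical below 1.4 rad and angle between the y axis of board and the y axis of rack, either way round below 0.14 rad and contact force between board and rack above 0.3 N and linear speed of board below 0.02 m/s and angular speed of board below 0.1 rad/s and contact force between board and the fingers below 0.05 N).
It fails at once if the red board falls flat (angle between board's own z axis and vertical above 1.2 rad).
It fails at once if the red board is let go in the air: away from the holder, untouched by the fingers with its lower edge over 24 mm above the rack's slab (horizontal distance between board_foot and holder above 0.15 m and height (world z) of board_foot above 0.03 m and contact force between board and the fingers below 0.02 N).
It fails at once if the blue or green board is moved by over 25 mm or tipped (distance of any of blue_board, green_board from where it was at the start of the episode above 0.025 m or angle between any of blue_board, green_board's own z axis and vertical above 0.3 rad).
It fails at once if another thing on the counter is moved by over 30 mm (distance of any of paperweight, pen_cup, calculator, cash_box, stapler from where it was at the start of the episode above 0.03 m).
It also fails if it takes over 64 s, if anything falls off the work surface, if the arm or the gripper's body presses on something with over 40 N, if the wrist force passes 120 N, or if a joint passes its speed limit or range.

### The arm

A 7-joint arm with a two-finger parallel gripper is mounted at the origin on the work surface. World frame = base frame: x ahead of the robot, y to its left, z up, the work surface at z = 0. Lengths are in m, angles in rad, forces in N, time in s.
With the tool pointing down it reaches from about 0.4 to 0.875 m from the base axis. Payload 6.5 kg.
Tool frame: the origin (TCP) lies midway between the tips of the shut fingers; the grasp point (between the pads) lies 19 mm behind it; z points along the fingers, y is the direction in which the jaws open and shut (so a half turn about z gives the same grasp; the last joint's range is limited). The gripper opens to 88 mm and grips with 3 to 60 N. Pads are 18 mm wide; open, the fingers measure 123 mm over their backs; the gripper's body (75 mm by 187 mm) begins 45 mm behind the grasp point.
Start: joints at [1.101, 0.536, -0.004, 1.538, 0.003, 1.067, -0.071], TCP at [0.255, -0.598, 0.199] pointing down, gripper open.
Joint ranges: [-2.7, 2.7], [-0.37, 2.16], [-1.27, 1.26], [0.24, 2.4], [-1.31, 4.45], [0.19, 1.91], [-2.76, 2.76]. Speed limits (rad/s): [2.39, 2.39, 3.14, 3.14, 3.14, 3.14, 3.14].

### API

Orientations are given as a rotation vector (axis times angle).
In Python, from bench import ctrl, optics gives the robot as it stands.
- The arm moves only by the tool play_rows, never from a script. Its argument "plan" is a list that holds one entry, the list of rows, each a list of 7 numbers: the shift along the tool's x, y, z in mm, then the turn, a rotation vector about the tool's x, y, z in degrees, then the finger opening in mm, from 0 to 88.1. In form: [[[x, y, z, rx, ry, rz, gripper], ...]]. A call has 1 to 20 rows; each row is the pose to reach, as a shift and turn from the pose commanded when the call began, along the tool's axes at that moment; what a row does not reach only later rows make up. A row lasts 1/10 s, in which the tool goes at most 50 mm and 8.59 degrees, less where a joint would pass 70% of its speed; a pose out of reach is approached as far as the arm can. A call with a gripper value outside its range is refused whole. The fingers move at their own pace and stop on an object; the grip force is fixed at half the most. Time passes only in rows, so rows that repeat a pose let the fingers close. It gives the time, the measured TCP pose, the force and the opening at its end, in the units of the state.
- ctrl.read_state(): the state, without advancing time (a new reading comes with each control period).
- optics.get_image(name): name is "scene" or "top"; returns a dict with "image" (420x560x3 uint8, red, green, blue), "intrinsics" (3x3 intrinsics, pixels), "distortion" ([k1, k2, p1, p2, k3] as OpenCV has them; the pictures are not rectified), "world_to_cam" (4x4, takes a point from world to camera coordinates). Camera axes: x right, y down, z forward; pixel columns grow to the right and rows downward; lengths in m; the calibration is good to about 2 mm. A picture is of the moment at which its call begins. There is no depth.
- ctrl.finish_job(): hands the job in, once; it reports no verdict.
Trained networks look in the newest picture that a camera, given by its name, has taken for a name from the list of things; names that differ only in an ending like _2 or _b are one class to them, and where a whole thing is asked for, a point or a joint stands for the part that bears it (a point fixed in the world has none). Each returns a list of dicts, best first, with "p" (0 to 1); they miss things now and then, are a little off and sometimes report something else, mostly with a low value. They report only what shows in the picture. A call takes as long as a camera call. They do not tell look-alikes from the thing itself.
- optics.find_in(camera, target): "location" ([x, y, z] in m, in world coordinates, good to about 4 mm: the middle of the surface that is visible of it).
- optics.place_of(camera, target): "location" ([x, y, z] in m, in world coordinates, good to about 4 mm: a listed point, or the origin of a listed thing).
The state is a dict: "clock": time; "joint_pos": joint angles; "joint_velocities": joint speeds; "joint_torque": joint torques, N m; "tcp_pos": TCP position; "tcp_rot": TCP orientation; "contact_force": force on the tool from outside, world axes, zero at the start; "wrist_torque": the same for the moment, N m; "grip_width": finger opening in m.
Only numpy, scipy, OpenCV 4.12 (cv2) and the standard library are available. Lean on these libraries where they do the work, as an engineer would, in place of code of your own. Each camera call takes 0.05 s, during which the arm holds its last target.

## Working session

There is one attempt and no reset: what is moved stays moved. The work goes in short steps, Python scripts to look and compute and a tool call to move; the robot and the scene stay as the last step left them, time stands still between calls to the robot, and variables do not carry over. Pictures are saved under pics/ and viewed, and the job is handed in when it is done.

Besides the shell and the picture viewer there is one more tool, called after "Call:" as name([rows], argument=value, ...), one row to a line, values as JSON. play_rows: Moves the arm, as the interface text tells. Its arguments: {"type":"object","properties":{"plan":{"type":"array"}},"required":["plan"]}

```bash
ls; mkdir -p pics
cat > h.py <<'E'
import numpy as np, cv2
from bench import ctrl, optics
from scipy.spatial.transform import Rotation as R
def save(name,fn):
    d=optics.get_image(name); cv2.imwrite('pics/'+fn,d['image'][:,:,::-1]); return d
def proj(d,P):
    T=np.array(d['world_to_cam']); P=np.atleast_2d(P)
    p,_=cv2.projectPoints(P.astype(float),cv2.Rodrigues(T[:3,:3])[0],T[:3,3],np.array(d['intrinsics'],float),np.array(d['distortion'],float)); return p[:,0]
def ray(d,uv,z):
    T=np.array(d['world_to_cam']); n=cv2.undistortPoints(np.array(uv,float).reshape(-1,1,2),np.array(d['intrinsics'],float),np.array(d['distortion'],float))[:,0]
    c=-T[:3,:3].T@T[:3,3]; r=np.c_[n,np.ones(len(n))]@T[:3,:3]
    return c+r*((z-c[2])/r[:,2])[:,None]
E
python3 - <<'E'
from h import *
np.set_printoptions(precision=4,suppress=True)
s=ctrl.read_state()
for k,v in s.items(): print(k,np.round(v,4))
for c in ['scene','top']:
    d=save(c,c+'0.png'); T=np.array(d['world_to_cam']); print(c,-T[:3,:3].T@T[:3,3],T[2,:3])
    for t in ['board','board_foot','board_top','blue_board','green_board','holder','rack','line','rail','paperweight','pen_cup','calculator','cash_box','stapler']:
        print(t,[(np.round(x['location'],3).tolist(),round(x['p'],2)) for x in optics.place_of(c,t)][:3])
print(ctrl.read_state()['clock'])
E
```

```text
pics
clock 0.0
joint_pos [ 1.1008  0.5371 -0.0044  1.5389  0.0026  1.0673 -0.0712]
joint_velocities [-0.0004 -0.0015 -0.0005  0.      0.0004  0.0015  0.0005]
joint_torque [  0.0004 -57.0973   0.9913 -25.1605  -0.0561   0.018    0.0002]
tcp_pos [ 0.2551 -0.5971  0.1986]
tcp_rot [-3.0761 -0.6299  0.0008]
contact_force [ 0.0731 -0.1536  0.7106]
wrist_torque [-0.0111  0.0178 -0.0071]
grip_width 0.0882
scene [ 0.3992 -0.9447  0.9409] [ 0.1177  0.7534 -0.6469]
board [([0.297, -0.265, -0.002], 0.76), ([0.421, -0.097, 0.001], 0.69)]
board_foot [([0.417, -0.099, -0.004], 0.87), ([0.296, -0.277, 0.003], 0.59), ([0.55, -0.244, 0.2], 0.26)]
board_top [([0.422, -0.095, 0.137], 0.95), ([0.302, -0.265, 0.246], 0.76), ([0.553, -0.243, 0.198], 0.73)]
blue_board [([0.601, -0.234, 0.012], 0.75)]
green_board [([0.51, -0.25, 0.008], 0.72)]
holder [([0.556, -0.241, -0.002], 0.73)]
rack [([0.567, 0.221, 0.001], 0.56), ([0.754, 0.023, -0.003], 0.33), ([0.553, -0.24, 0.005], 0.18)]
line [([0.565, 0.222, 0.006], 0.85), ([0.601, -0.234, 0.011], 0.57)]
rail [([0.507, 0.234, 0.1], 0.81)]
paperweight [([0.755, 0.
[... 423 characters left out ...]
2, -0.274, 0.004], 0.79), ([0.416, -0.101, -0.0], 0.45)]
board_top [([0.304, -0.268, 0.244], 0.75), ([0.555, -0.239, 0.199], 0.58), ([0.42, -0.097, 0.133], 0.57)]
blue_board [([0.606, -0.231, 0.01], 0.79)]
green_board [([0.5, -0.247, 0.004], 0.57)]
holder [([0.553, -0.243, -0.0], 0.56)]
rack [([0.563, 0.51, 0.0], 0.73), ([0.563, 0.222, 0.001], 0.64)]
line [([0.565, 0.221, 0.005], 0.87)]
rail [([0.51, 0.236, 0.101], 0.95)]
paperweight [([0.75, 0.025, -0.004], 0.52)]
pen_cup [([0.365, 0.498, -0.001], 0.75)]
calculator [([0.41, -0.505, -0.001], 0.68)]
cash_box [([0.567, 0.509, 0.001], 0.72)]
stapler [([0.56, 0.221, 0.002], 0.68), ([0.566, 0.222, 0.005], 0.62), ([0.585, -0.513, 0.001], 0.6)]
1.5
```

View pics/scene0.png

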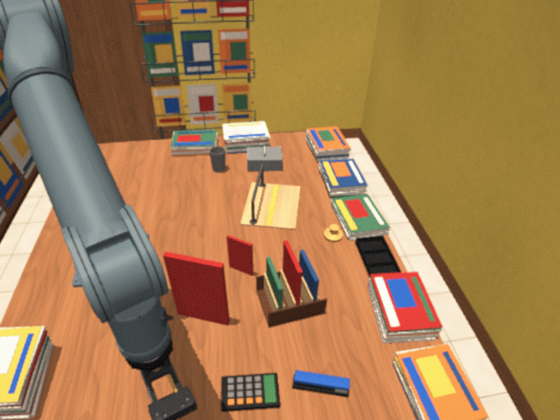

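View pics/top0.png

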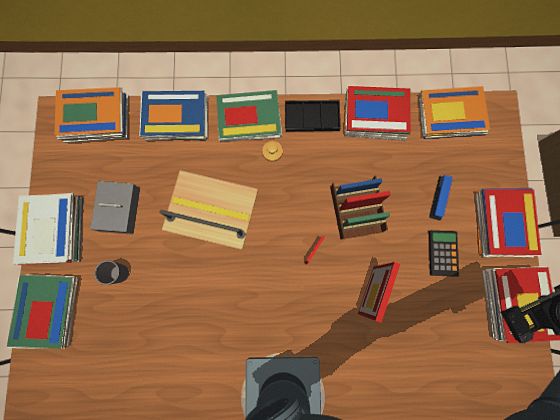

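The board we want is the one in the holder's middle slot, with its top at about z 0.198. The look-alikes are a big one at (0.30,-0.27) and a small one at (0.42,-0.10). Next I'll check the poses with wireframe overlays.

```bash
cat >> h.py <<'E'
def Tz(x,y,z,yaw):
    T=np.eye(4);T[:3,:3]=R.from_euler('z',yaw).as_matrix();T[:3,3]=[x,y,z];return T
def box(T,lo,hi):
    c=np.array([[a,b,e] for a in(lo[0],hi[0]) for b in(lo[1],hi[1]) for e in(lo[2],hi[2])])
    c=c@T[:3,:3].T+T[:3,3]
    return [(c[i],c[j]) for i in range(8) for j in range(i+1,8) if bin(i^j).count('1')==1]
def overlay(d,segs,fn,crop,s=4):
    x0,y0,w,h=crop; im=d['image'][y0:y0+h,x0:x0+w,::-1].copy(); im=cv2.resize(im,None,fx=s,fy=s,interpolation=cv2.INTER_CUBIC)
    for (a,b),col in segs:
        p=((proj(d,[a,b])-[x0,y0]+.5)*s).round().astype(int); cv2.line(im,tuple(map(int,p[0])),tuple(map(int,p[1])),col,1)
    cv2.imwrite('pics/'+fn,im)
E
cat > ov.py <<'E'
from h import *
import sys
hx,hy,hyaw=0.5535,-0.241,0.16
rx,ry,ryaw=0.5625,0.2225,-0.233
def go(tag):
    segs=[]
    H=Tz(hx,hy,0,hyaw)
    for e in box(H,[-.006,-.06,.008],[.006,.06,.198]): segs.append((e,(255,255,0)))
    for sx in(-.05,.05):
        for e in box(H,[sx-.006,-.06,.148],[sx+.006,.06,.148]): segs.append((e,(255,0,255)))
    Rk=Tz(rx,ry,0,ryaw)
    for e in box(Rk,[-.1,-.13,0],[.1,.13,.006]): segs.append((e,(255,255,0)))
    for e in box(Rk,[-.061,-.115,.095],[-.049,.115,.107]): segs.append((e,(255,0,255)))
    for e in box(Rk,[-.008,-.13,.006],[.012,.13,.006]): segs.append((e,(0,0,255)))
    for c,cr in [('top',[(320,160,90,90),(150,160,120,100)]),('scene',[(240,220,100,110),(230,150,90,90)])]:
        d=optics.get_image(c)
        ims=[]
        for i,k in enumerate(cr): overlay(d,segs,f'{c}{i}_{tag}.png',k,4 if i==0 or c=='scene' else 3)
        a=[cv2.imread(f'pics/{c}{i}_{tag}.png') for i in (0,1)]; h=max(x.shape[0] for x in a)
        a=[cv2.copyMakeBorder(x,0,h-x.shape[0],0,0,0) for x in a]; cv2.imwrite(f'pics/{c}_{tag}.png',np.hstack(a))
go(sys.argv[1])
E
python3 ov.py a
```

```text
(no output)
```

View pics/top_a.png

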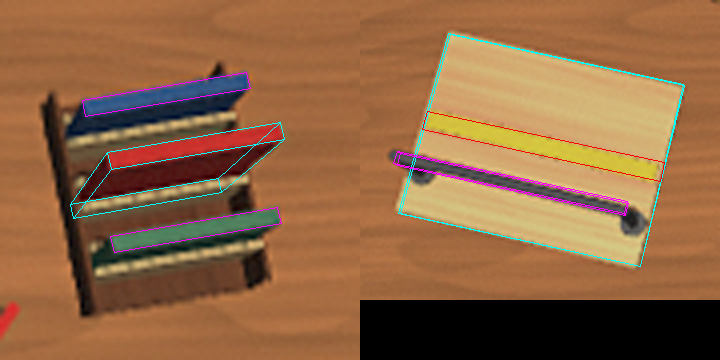

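View pics/scene_a.png

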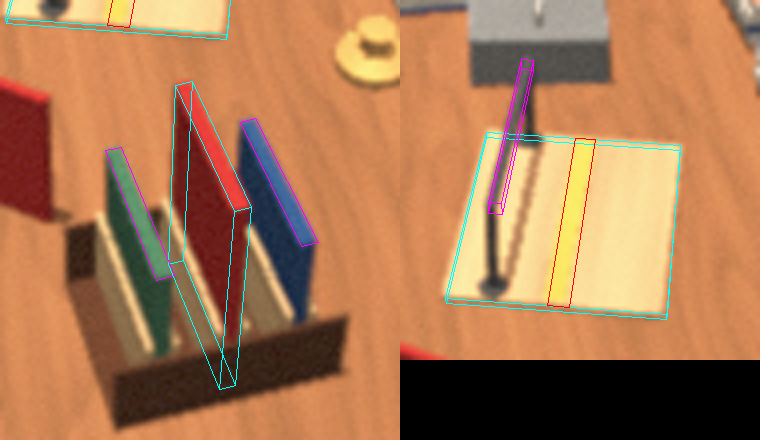

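The overlays fit to 1–2 mm: holder (0.5535,-0.241, yaw 0.16) and rack (0.5625,0.2225, yaw -0.233). Next are the approach numbers.

```bash
cat >> h.py <<'E'
def rel(Rt,pt,s=None):
    s=s or ctrl.read_state(); R0=R.from_rotvec(s['tcp_rot']); 
    return np.r_[R0.inv().apply(np.array(pt)-s['tcp_pos'])*1000,(R0.inv()*Rt).as_rotvec(degrees=True)].round(1)
def Rtool(yaw,lean):
    # tool y along board normal(+x of board), tool z = -board z ; board leans top towards -x
    b=R.from_euler('z',yaw)*R.from_euler('y',-lean)
    M=b.as_matrix(); return R.from_matrix(np.c_[np.cross(M[:,0],-M[:,2]),M[:,0],-M[:,2]])
E
python3 - <<'E'
from h import *
s=ctrl.read_state(); print(s['clock'],s['tcp_pos'],R.from_rotvec(s['tcp_rot']).as_matrix().round(3).tolist(),s['contact_force'])
Rt=Rtool(0.16,0)
for p in [(.5535,-.241,.28),(.5535,-.241,.165)]: print(rel(Rt,p,s).tolist())
E
```

```text
1.6 [ 0.25538644 -0.597707    0.19942536] [[0.92, 0.393, -0.0], [0.393, -0.92, -0.0], [-0.0, -0.0, -1.0]] [ 0.89680151  0.41400643 -0.08828706]
[414.3, -210.9, -80.6, -0.0, 0.0, -76.0]
[414.3, -210.9, 34.4, -0.0, 0.0, -76.0]
```

Call:
play_rows([
  [[0,0,-45,0,0,0,60],[0,0,-80,0,0,-4,60],[40,-20,-81,0,0,-11,60],[80,-41,-81,0,0,-18,60],[120,-61,-81,0,0,-25,60],[160,-82,-81,0,0,-32,60],[200,-102,-81,0,0,-39,60],[240,-122,-81,0,0,-46,60],[280,-143,-81,0,0,-53,60],[320,-163,-81,0,0,-60,60],[360,-183,-81,0,0,-67,60],[395,-201,-81,0,0,-73,60],[414,-211,-81,0,0,-76,60],[414,-211,-81,0,0,-76,60],[414,-211,-81,0,0,-76,60]],
])

```text
clock: 3.1
tcp_pos: [0.5524, -0.2425, 0.2802]
tcp_rot: [-2.04, -2.389, 0.002]
contact_force: [0.5, -1.0, -0.4]
grip_width: 0.0599
```

```bash
python3 - <<'E'
from h import *
s=ctrl.read_state(); print(s['clock'],s['tcp_pos'],s['joint_pos'])
Rt=Rtool(0.16,0)
print(rel(Rt,(.5535,-.241,.165),s).tolist())
for c in ['top','scene']:
  print(c,[(np.round(x['location'],4).tolist(),round(x['p'],2)) for x in optics.place_of(c,'board_top')][:4])
E
python3 ov.py b
```

```text
3.1 [ 0.55239059 -0.24249527  0.28017546] [ 0.63954031  0.41640426 -0.41258389  1.55538376  0.17570977  1.20722583
  0.35246773]
[1.4, 1.5, 115.2, -0.1, 0.0, -0.2]
top [([0.5554, -0.2423, 0.1975], 0.9)]
scene [([0.5481, -0.2429, 0.1999], 0.92), ([0.4196, -0.0951, 0.1372], 0.79)]
```

View pics/scene_b.png

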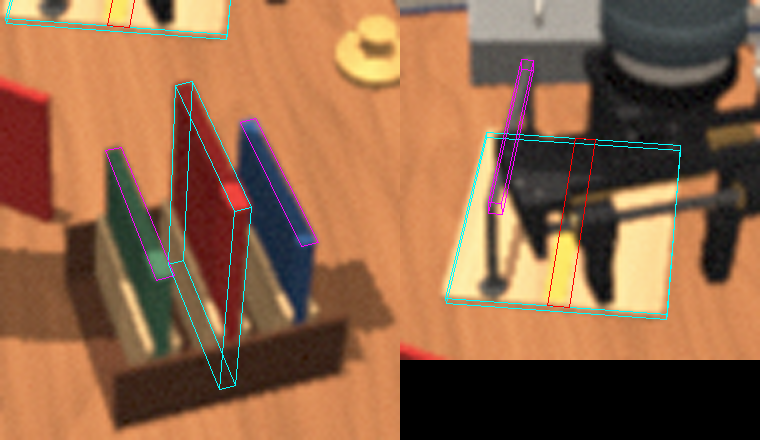

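Call:
play_rows([
  [[1,1.5,30,0,0,0,60],[1,1.5,60,0,0,0,60],[1,1.5,85,0,0,0,60],[1,1.5,100,0,0,0,60],[1,1.5,110,0,0,0,60],[1,1.5,115,0,0,0,60],[1,1.5,115,0,0,0,60],[1,1.5,115,0,0,0,40],[1,1.5,115,0,0,0,25],[1,1.5,115,0,0,0,15],[1,1.5,115,0,0,0,5],[1,1.5,115,0,0,0,0],[1,1.5,115,0,0,0,0],[1,1.5,115,0,0,0,0],[1,1.5,115,0,0,0,0],[1,1.5,115,0,0,0,0]],
])

```text
clock: 4.9
tcp_pos: [0.5545, -0.2398, 0.1654]
tcp_rot: [-2.037, -2.391, 0.0]
contact_force: [-0.1, 0.1, 0.2]
grip_width: 0.0003
```

The fingers shut fully (width 0.3 mm), so they missed the board. I'll look before moving on.

Run:
```python
from h import *
s=ctrl.read_state(); print(s['clock'],s['tcp_pos'],s['grip_width'],R.from_rotvec(s['tcp_rot']).as_matrix().round(3).tolist())
d=optics.get_image('scene');e=optics.get_image('top')
a=cv2.resize(d['image'][180:330,220:370,::-1],(600,600)[:2],interpolation=2);cv2.imwrite('pics/s_c.png',a)
a=cv2.resize(e['image'][140:260,310:430,::-1],(600,600),interpolation=2);cv2.imwrite('pics/t_c.png',a)
```

```text
4.9 [ 0.55447775 -0.23977688  0.16537518] 0.0002935349066554388 [[-0.159, 0.987, -0.0], [0.987, 0.159, 0.0], [0.0, -0.0, -1.0]]
```

View pics/s_c.png

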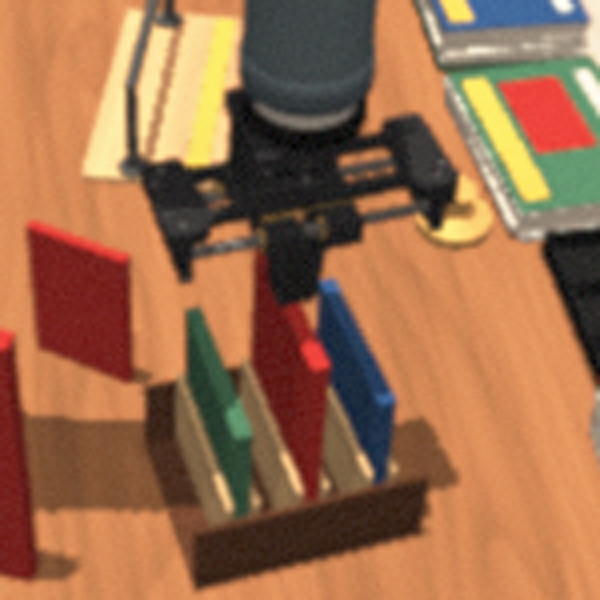

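View pics/t_c.png

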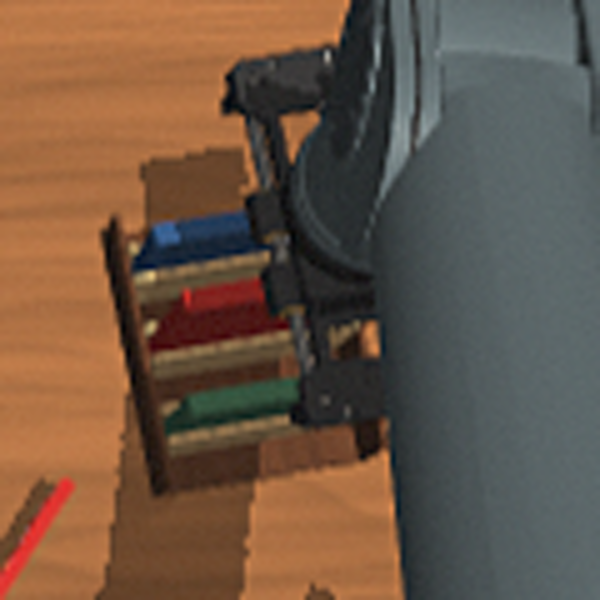

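Run:
```python
from h import *
s=ctrl.read_state(); R0=R.from_rotvec(s['tcp_rot']); p=s['tcp_pos']
d=optics.get_image('scene');e=optics.get_image('top')
pts=np.array([p+R0.apply([x,y,z]) for y in(-.0235,-.006,.006,.0235) for x in(-.009,.009) for z in(0,-.03)]+[p]+[(p[0],p[1],.198)])
for dd,x0,y0,w,fn in[(d,220,180,150,'s_d'),(e,310,140,120,'t_d')]:
    a=cv2.resize(dd['image'][y0:y0+w,x0:x0+w,::-1],(600,600),interpolation=2)
    for i,q in enumerate((proj(dd,pts)-[x0,y0]+.5)*600/w): cv2.circle(a,tuple(int(v) for v in q),2,(0,255,255) if i<16 else (0,255,0),-1)
    cv2.imwrite(f'pics/{fn}.png',a)
b=np.hstack([cv2.imread('pics/s_d.png')[150:450,150:500],cv2.imread('pics/t_d.png')[150:450,150:500]]);cv2.imwrite('pics/d.png',b)
print(s['clock'],s['grip_width'])
```

```text
5.0 0.0005760356950529153
```

View pics/d.png

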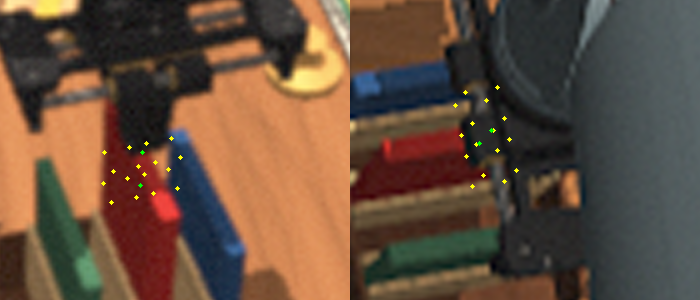

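Run:
```python
from h import *
d=optics.get_image('scene')
p=np.array([0.5524,-0.2425,0.2802]); y=Rtool(.16,0).as_matrix()[:,1]
for dz in (0,.019,.033,.06): print(dz,proj(d,[p+y*k+[0,0,dz] for k in(-.03-.009,-.03,0,.03,.039)]).round(1).tolist())
print(ctrl.read_state()['grip_width'])
```

```text
0 [[278.6, 235.9], [282.1, 235.2], [293.5, 232.9], [304.8, 230.6], [308.1, 229.9]]
0.019 [[278.7, 230.2], [282.3, 229.5], [293.8, 227.2], [305.3, 225.0], [308.7, 224.3]]
0.033 [[278.9, 225.9], [282.4, 225.2], [294.1, 222.9], [305.6, 220.7], [309.0, 220.0]]
0.06 [[279.1, 217.4], [282.7, 216.7], [294.6, 214.5], [306.4, 212.2], [309.8, 211.6]]
0.00038358236936490014
```

The visible fingertips sit about 33 mm above where the reported TCP projects. The jaws shutting fully just above the board's top fits that. I'll raise the tool, open it and measure the offset.

Call:
play_rows([
  [[0,0,-30,0,0,0,0],[0,0,-50,0,0,0,30],[0,0,-50,0,0,0,60],[0,0,-50,0,0,0,60],[0,0,-50,0,0,0,60]],
])

```text
clock: 5.65
tcp_pos: [0.5537, -0.2396, 0.2142]
tcp_rot: [-2.036, -2.39, 0.001]
contact_force: [-0.2, 0.3, -0.6]
grip_width: 0.0305
```

Run:
```python
from h import *
s=ctrl.read_state(); R0=R.from_rotvec(s['tcp_rot']); p=s['tcp_pos']
print(s['clock'],p,s['grip_width'],s['contact_force'])
d=optics.get_image('scene');e=optics.get_image('top')
for dd,x0,y0,w,fn in[(d,240,170,100,'s_d'),(e,330,150,80,'t_d')]:
    a=cv2.resize(dd['image'][y0:y0+w,x0:x0+w,::-1],(400,400),interpolation=2)
    for z,col in((0,(0,255,255)),(-.033,(0,255,0))):
      pts=np.array([p+R0.apply([x,y,z]) for y in(-.03,-.047,.03,.047) for x in(-.009,.009)])
      for q in ((proj(dd,pts)-[x0,y0]+.5)*400/w): cv2.circle(a,tuple(int(v) for v in q),2,col,-1)
    cv2.imwrite(f'pics/{fn}.png',a)
b=np.hstack([cv2.imread('pics/s_d.png'),cv2.imread('pics/t_d.png')]);cv2.imwrite('pics/e.png',b)
```

```text
5.65 [ 0.55368627 -0.23959696  0.2141537 ] 0.03046050637397765 [-0.20111476  0.28291782 -0.56088691]
```

View pics/e.png

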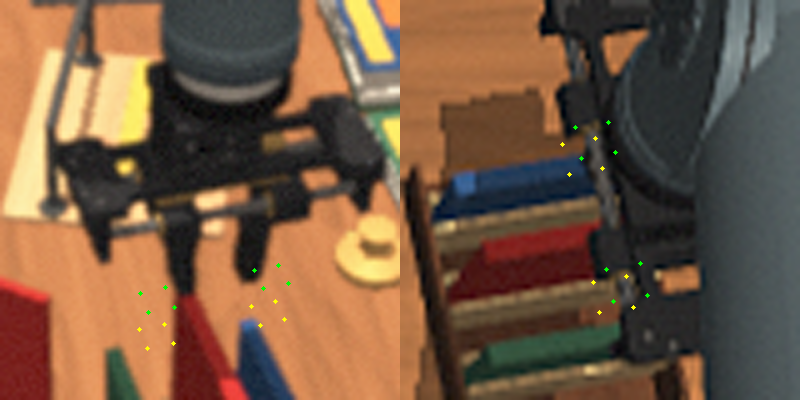

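Run:
```python
from h import *
s=ctrl.read_state(); R0=R.from_rotvec(s['tcp_rot']); p=s['tcp_pos']
print(s['clock'],p,s['grip_width'])
d=optics.get_image('scene');e=optics.get_image('top'); g=.0155
for dd,x0,y0,w,fn in[(d,250,190,80,'s_d'),(e,330,150,80,'t_d')]:
    a=cv2.resize(dd['image'][y0:y0+w,x0:x0+w,::-1],(400,400),interpolation=2)
    for z,col in((0,(0,255,255)),(-.033,(0,255,0))):
      for s1 in(-1,1):
       pts=np.array([p+R0.apply([x,y*s1,z]) for x,y in((-.009,g),(.009,g),(.009,g+.0175),(-.009,g+.0175))])
       q=((proj(dd,pts)-[x0,y0]+.5)*400/w).astype(np.int32); cv2.polylines(a,[q],True,col,1)
    cv2.imwrite(f'pics/{fn}.png',a)
b=np.hstack([cv2.imread('pics/s_d.png'),cv2.imread('pics/t_d.png')]);cv2.imwrite('pics/f.png',b)
```

```text
5.75 [ 0.55374494 -0.23956867  0.21416948] 0.038589024349344664
```

View pics/f.png

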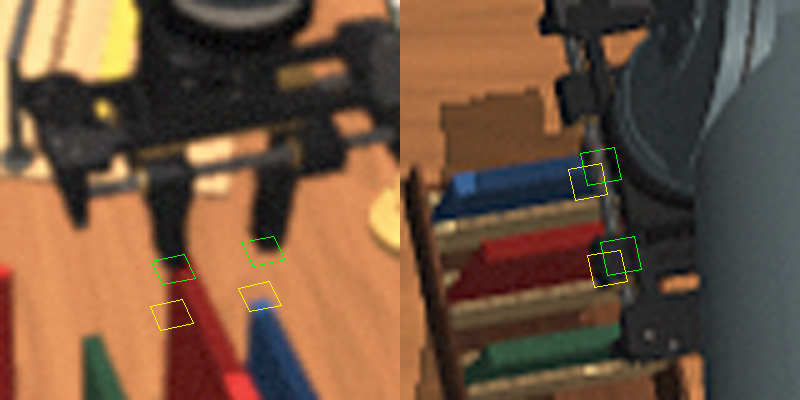

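The real fingertips lie about 35 mm short of the reported TCP along the tool. To overlap the board's top by 30 mm I need a reported z of about 0.132.

Call:
play_rows([
  [[0,0,15,0,0,0,60],[0,0,35,0,0,0,60],[0,0,50,0,0,0,60],[0,0,60,0,0,0,60],[0,0,70,0,0,0,60],[0,0,78,0,0,0,60],[0,0,83,0,0,0,60],[0,0,83,0,0,0,60],[0,0,83,0,0,0,60]],
])

```text
clock: 6.75
tcp_pos: [0.5548, -0.2399, 0.1328]
tcp_rot: [2.037, 2.391, 0.0]
contact_force: [-0.2, -0.7, -0.1]
grip_width: 0.0601
```

```bash
cat > tip.py <<'E'
from h import *
import sys
s=ctrl.read_state(); R0=R.from_rotvec(s['tcp_rot']); p=s['tcp_pos']
print(s['clock'],p,s['grip_width'],s['contact_force'])
d=optics.get_image('scene');e=optics.get_image('top'); g=s['grip_width']/2
out=[]
for dd,w in[(d,100),(e,100)]:
    x0,y0=(proj(dd,p)[0]-w/2).astype(int); x0=max(x0,0);y0=max(y0,0)
    a=cv2.resize(dd['image'][y0:y0+w,x0:x0+w,::-1],(400,400),interpolation=2)
    if len(sys.argv)>2:
     for z,col in((-.035,(0,255,0)),):
      for s1 in(-1,1):
       pts=np.array([p+R0.apply([x,y*s1,z]) for x,y in((-.009,g),(.009,g),(.009,g+.0175),(-.009,g+.0175))])
       q=((proj(dd,pts)-[x0,y0]+.5)*400/w).astype(np.int32); cv2.polylines(a,[q],True,col,1)
    out.append(a)
cv2.imwrite(f'pics/{sys.argv[1]}.png',np.hstack(out))
E
python3 tip.py g 1
```

```text
6.75 [ 0.55480092 -0.23985678  0.13275735] 0.0600535791131014 [-0.22600364 -0.73961531 -0.05887385]
```

View pics/g.png

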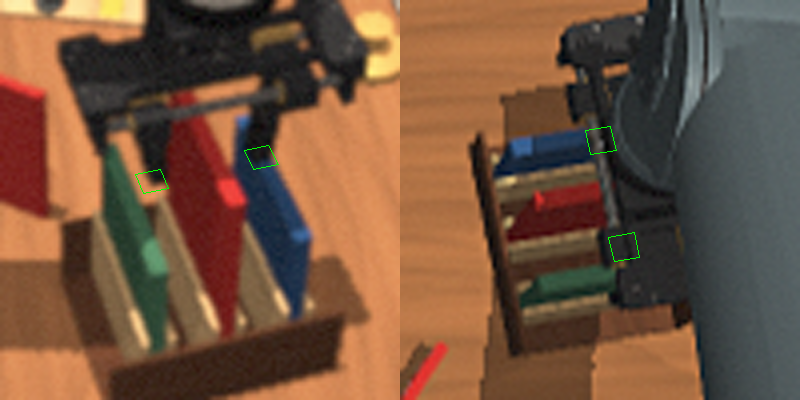

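The fingers now straddle the red board. Closing and lifting.

Call:
play_rows([
  [[0,0,0,0,0,0,40],[0,0,0,0,0,0,20],[0,0,0,0,0,0,5],[0,0,0,0,0,0,0],[0,0,0,0,0,0,0],[0,0,0,0,0,0,0],[0,0,0,0,0,0,0],[0,0,0,0,0,0,0]],
])

```text
clock: 7.65
tcp_pos: [0.5543, -0.2398, 0.1324]
tcp_rot: [-2.037, -2.391, 0.0]
contact_force: [-0.2, 0.8, 0.8]
grip_width: 0.012
```

Gripped at 12 mm, so I'll lift straight up.

Call:
play_rows([
  [[0,0,-5,0,0,0,0],[0,0,-15,0,0,0,0],[0,0,-30,0,0,0,0],[0,0,-50,0,0,0,0],[0,0,-70,0,0,0,0],[0,0,-90,0,0,0,0],[0,0,-110,0,0,0,0],[0,0,-130,0,0,0,0],[0,0,-150,0,0,0,0],[0,0,-170,0,0,0,0],[0,0,-180,0,0,0,0],[0,0,-180,0,0,0,0]],
])

```text
clock: 8.85
tcp_pos: [0.5554, -0.2399, 0.3146]
tcp_rot: [2.035, 2.389, 0.002]
contact_force: [0.1, 0.3, -2.0]
grip_width: 0.0121
```

```bash
python3 tip.py h1
python3 - <<'E'
from h import *
s=ctrl.read_state(); print(s['joint_pos'])
for c in ['top','scene']:
  for t in ['board_top','board_foot','board','blue_board','green_board']: print(c,t,[(np.round(x['location'],4).tolist(),round(x['p'],2)) for x in optics.place_of(c,t)][:4])
E
```

```text
8.85 [ 0.55539669 -0.23989293  0.31456333] 0.012122950987213697 [ 0.09594155  0.25553943 -2.04524215]
[ 0.63858858  0.39563218 -0.4189808   1.50916145  0.1648028   1.27241305
  0.35929836]
top board_top [([0.3001, -0.2697, 0.2439], 0.81), ([0.5555, -0.2407, 0.3777], 0.79), ([0.42, -0.0949, 0.1344], 0.58), ([0.5516, -0.2408, 0.189], 0.27)]
top board_foot [([0.5465, -0.2424, 0.1904], 0.96), ([0.294, -0.2762, -0.0005], 0.96), ([0.42, -0.101, 0.0009], 0.52)]
top board [([0.3049, -0.2668, -0.004], 0.87), ([0.5514, -0.2409, 0.1908], 0.74), ([0.4223, -0.1012, 0.0007], 0.57)]
top blue_board [([0.6041, -0.2343, 0.0091], 0.64)]
top green_board [([0.5007, -0.2493, 0.0076], 0.72)]
scene board_top [([0.3067, -0.2669, 0.2433], 0.96), ([0.5486, -0.2416, 0.3809], 0.78), ([0.4178, -0.0966, 0.1374], 0.57)]
scene board_foot [([0.4174, -0.0997, 0.0003], 0.63), ([0.5096, -0.2502, 0.0073], 0.62), ([0.2911, -0.2777, 0.0032], 0.59), ([0.5466, -0.2434, 0.1874], 0.58)]
scene board [([0.3007, -0.2666, -0.0025], 0.97), ([0.5535, -0.241, 0.1884], 0.93), ([0.4197, -0.1009, 0.0017], 0.74)]
scene blue_board [([0.6001, -0.234, 0.0103], 0.77)]
scene green_board [([0.5061, -0.2527, 0.0085], 0.66), ([0.5654, 0.2233, 0.0075], 0.37)]
```

View pics/h1.png

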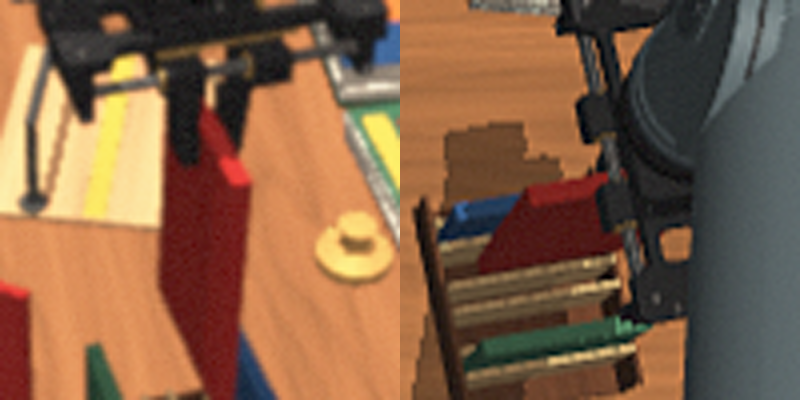

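```bash
cat >> h.py <<'E'
RYAW=-0.233; RK=np.array([.5625,.2225,0]); BZ=.1246
from scipy.optimize import brentq
def lean(xf): return brentq(lambda t: xf*np.cos(t)-.095*np.sin(t)-.006,0,1.2)
def tcp_for(xl,h=0,th=None,bz=BZ,yl=0,dth=0):
    """foot at line x = xl, h above slab"""
    th=lean(.057+xl) if th is None else th
    th+=dth
    foot=RK+R.from_euler('z',RYAW).apply([.002+xl,yl,0])+[0,0,.006+h]
    Rt=Rtool(RYAW,th); return Rt,foot-Rt.apply([0,-.006,bz]),th
E
python3 - <<'E'
from h import *
s=ctrl.read_state()
for h in(.1,.0):
    Rt,p,th=tcp_for(.034,h); print(np.degrees(th),p); g=rel(Rt,p,s); print(g.tolist())
    for k in np.r_[np.linspace(0,1,18)]: pass
E
```

```text
41.153898393346246 [0.52214128 0.23207753 0.20376541]
[471.0, 43.1, 108.6, -40.6, -8.1, 21.5]
41.153898393346246 [0.52214128 0.23207753 0.10376541]
[470.9, 43.1, 208.6, -40.6, -8.1, 21.5]
```

Call:
play_rows([
  [[9,1,2,-0.8,-0.2,0.4,0],[28,3,7,-2.4,-0.5,1.3,0],[57,5,13,-4.9,-1,2.6,0],[85,8,20,-7.3,-1.5,3.9,0],[113,10,26,-9.7,-1.9,5.2,0],[141,13,33,-12.2,-2.4,6.5,0],[170,16,39,-14.6,-2.9,7.7,0],[198,18,46,-17.1,-3.4,9,0],[226,21,52,-19.5,-3.9,10.3,0],[254,23,59,-21.9,-4.4,11.6,0],[283,26,65,-24.4,-4.9,12.9,0],[311,28,72,-26.8,-5.3,14.2,0],[339,31,78,-29.2,-5.8,15.5,0],[367,34,85,-31.7,-6.3,16.8,0],[396,36,91,-34.1,-6.8,18.1,0],[424,39,98,-36.5,-7.3,19.4,0],[447,41,103,-38.6,-7.7,20.4,0],[462,42,106,-39.8,-7.9,21.1,0],[471,43,108.6,-40.6,-8.1,21.5,0],[471,43,108.6,-40.6,-8.1,21.5,0]],
])

```text
clock: 11.45
tcp_pos: [0.5203, 0.2349, 0.2028]
tcp_rot: [1.973, 1.566, 0.586]
contact_force: [0.3, 0.3, -1.9]
grip_width: 0.0118
```

```bash
cat > chk.py <<'E'
from h import *
import sys
# draw expected board from the reported tcp (tool-fixed assumption) and report networks
s=ctrl.read_state(); R0=R.from_rotvec(s['tcp_rot']); p=np.array(s['tcp_pos'])
print(s['clock'],p.round(4),s['grip_width'],np.round(s['contact_force'],2),np.round(s['joint_pos'],2))
M=R0.as_matrix(); B=np.eye(4); B[:3,:3]=np.c_[M[:,1],np.cross(-M[:,2],M[:,1]),-M[:,2]]; B[:3,3]=p+M@[0,0,BZ]
print('lean',np.degrees(np.arccos(B[2,2])),'foot pred',(B[:3,3]+B[:3,:3]@[-.006,0,0]).round(4))
f=R.from_euler('z',RYAW).inv().apply(B[:3,3]+B[:3,:3]@[-.006,0,0]-RK)-[.002,0,.006]; print('in line',f.round(4))
out=[]
for c,(x0,y0,w,h) in (('scene',(210,110,133,133)),('top',(140,130,133,133))):
    d=optics.get_image(c); a=cv2.resize(d['image'][y0:y0+h,x0:x0+w,::-1],(400,400),interpolation=2)
    out.append(a.copy())
    for e in box(B,[-.006,-.06,0],[.006,.06,.19]):
        q=((proj(d,e)-[x0,y0]+.5)*400/w).astype(int); cv2.line(a,tuple(map(int,q[0])),tuple(map(int,q[1])),(255,255,0),1)
    out.append(a)
    for t in ['board_top','board_foot','board']: print(c,t,[(np.round(x['location'],4).tolist(),round(x['p'],2)) for x in optics.place_of(c,t) if x['location'][1]>0])
cv2.imwrite(f'pics/{sys.argv[1]}.png',np.hstack([out[1],out[3]]))
cv2.imwrite(f'pics/{sys.argv[1]}_raw.png',np.hstack([out[0],out[2]]))
E
python3 chk.py i
```

```text
11.45 [0.5203 0.2349 0.2028] 0.011849249934581996 [ 0.34  0.3  -1.91] [-0.38  0.33 -0.6   2.19  1.3   0.86 -2.16]
lean 40.99004720860606 foot pred [0.5955 0.2175 0.1048]
in line [0.0313 0.0027 0.0988]
scene board_top [([0.4748, 0.2406, 0.255], 0.61)]
scene board_foot [([0.592, 0.2153, 0.1051], 0.98)]
scene board [([0.5977, 0.2147, 0.1098], 0.69)]
top board_top [([0.4796, 0.2401, 0.2566], 0.85)]
top board_foot [([0.5923, 0.2127, 0.1029], 0.94)]
top board [([0.5965, 0.2128, 0.1109], 0.97)]
```

View pics/i.png

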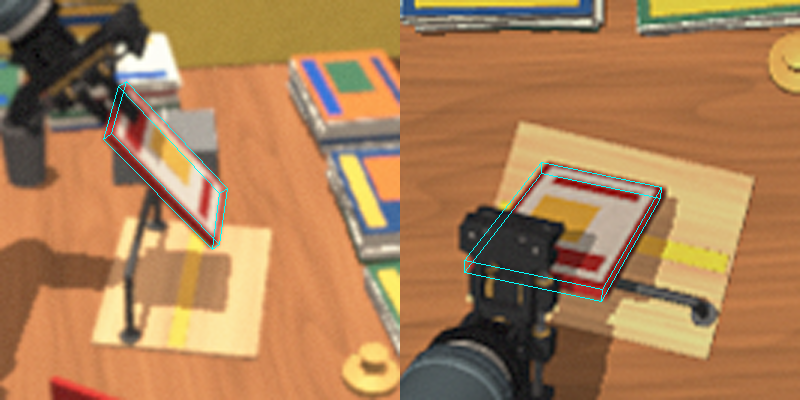

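The prediction matches the picture and the networks to about 3 mm. Lowering to just above the slab.

Run:
```python
from h import *
for h in(.05,.02,.006,0,-.003):
    Rt,p,th=tcp_for(.036,h); print(h,rel(Rt,p).tolist())
```

```text
0.05 [0.7, -33.5, 38.9, -0.6, 0.1, -0.1]
0.02 [0.7, -53.2, 61.5, -0.6, 0.1, -0.1]
0.006 [0.7, -62.5, 72.0, -0.6, 0.1, -0.1]
0 [0.7, -66.4, 76.5, -0.6, 0.1, -0.1]
-0.003 [0.7, -68.4, 78.8, -0.6, 0.1, -0.1]
```

Call:
play_rows([
  [[0,-6,7,0,0,0,0],[0.5,-15,17,-0.5,0,0,0],[0.5,-25,29,-0.5,0,0,0],[0.5,-35,40,-0.5,0,0,0],[0.5,-43,50,-0.5,0,0,0],[0.5,-50,57.5,-0.5,0,0,0],[0.5,-55,63.5,-0.5,0,0,0],[0.5,-59,68,-0.5,0,0,0],[0.5,-61,70.5,-0.5,0,0,0],[0.5,-62.5,72,-0.5,0,0,0],[0.5,-62.5,72,-0.5,0,0,0]],
])

```text
clock: 12.95
tcp_pos: [0.5226, 0.2325, 0.1085]
tcp_rot: [1.967, 1.555, 0.591]
contact_force: [-0.7, 0.1, -2.6]
grip_width: 0.012
```

```bash
python3 chk.py j
```

```text
12.95 [0.5226 0.2325 0.1085] 0.011953864583850933 [-0.69  0.14 -2.64] [-0.45  0.54 -0.54  2.24  1.59  0.9  -2.5 ]
lean 41.64573107581208 foot pred [0.5988 0.2144 0.0114]
in line [0.0352 0.0005 0.0054]
scene board_top [([0.4766, 0.2402, 0.1611], 0.91)]
scene board_foot [([0.5949, 0.2102, 0.0093], 0.95)]
scene board [([0.602, 0.2134, 0.0159], 0.66)]
top board_top [([0.4799, 0.2435, 0.1588], 0.83)]
top board_foot [([0.5938, 0.2135, 0.0139], 0.94)]
top board [([0.5673, 0.5076, 0.0017], 0.68), ([0.5976, 0.2132, 0.0168], 0.67)]
```

View pics/j.png

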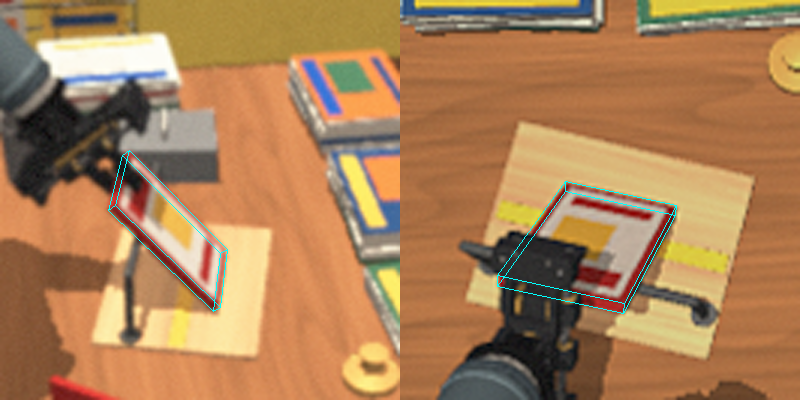

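Call:
play_rows([
  [[0,-1.3,1.5,0,0,0,0],[0,-2.6,3,0,0,0,0],[0,-3.3,3.7,0,0,0,0],[0,-3.3,3.7,0,0,0,0]],
])

```text
clock: 13.75
tcp_pos: [0.523, 0.2324, 0.1037]
tcp_rot: [1.967, 1.554, 0.591]
contact_force: [0.9, -0.6, -0.8]
grip_width: 0.012
```

Call:
play_rows([
  [[0,-0.7,0.8,0,0,0,0],[0,-1,1.2,0,0,0,0],[0,-1,1.2,0,0,0,0]],
])

```text
clock: 14.05
tcp_pos: [0.5233, 0.2325, 0.1027]
tcp_rot: [1.966, 1.554, 0.592]
contact_force: [1.5, -0.0, 3.1]
grip_width: 0.0116
```

```bash
python3 chk.py k
```

```text
14.05 [0.5233 0.2325 0.1027] 0.01163548574644673 [ 1.52 -0.05  3.05] [-0.45  0.56 -0.54  2.25  1.61  0.91 -2.52]
lean 41.74262799010987 foot pred [0.5996 0.2144 0.0057]
in line [ 0.036   0.0007 -0.0003]
scene board_top [([0.5673, 0.5091, -0.001], 0.64), ([0.4745, 0.2387, 0.1518], 0.59)]
scene board_foot [([0.5982, 0.2114, 0.0039], 0.81)]
scene board [([0.6036, 0.2116, 0.0096], 0.81)]
top board_top [([0.4811, 0.2403, 0.1538], 0.79)]
top board_foot [([0.5961, 0.2111, 0.007], 0.59), ([0.481, 0.2417, 0.1538], 0.49)]
top board [([0.5986, 0.2166, 0.0127], 0.56), ([0.5638, 0.2244, 0.0052], 0.29)]
```

View pics/k_raw.png

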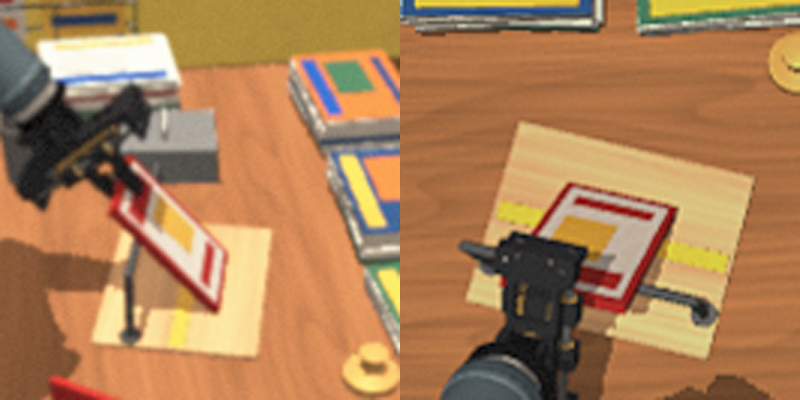

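The board touches the slab and the rail. Releasing.

Call:
play_rows([
  [[0,0,0,0,0,0,14],[0,0,0,0,0,0,18],[0,0,0,0,0,0,25],[0,0,0,0,0,0,32],[0,0,0,0,0,0,40],[0,0,0,0,0,0,40],[0,0,0,0,0,0,40],[0,0,0,0,0,0,40],[0,0,0,0,0,0,40]],
])

```text
clock: 15.35
tcp_pos: [0.5226, 0.2324, 0.1019]
tcp_rot: [1.967, 1.555, 0.591]
contact_force: [-1.0, -0.1, -0.1]
grip_width: 0.0397
```

```bash
python3 chk.py l
```

```text
15.35 [0.5226 0.2324 0.1019] 0.03966742774612977 [-1.03 -0.08 -0.13] [-0.45  0.56 -0.54  2.25  1.61  0.9  -2.52]
lean 41.63932705076074 foot pred [0.5988 0.2143 0.0048]
in line [ 0.0352  0.0004 -0.0012]
scene board_top [([0.4768, 0.2407, 0.1519], 0.89)]
scene board_foot [([0.5983, 0.2092, 0.0048], 0.8), ([0.6016, 0.2126, 0.0123], 0.21)]
scene board [([0.6057, 0.2104, 0.0108], 0.93)]
top board_top [([0.481, 0.242, 0.1531], 0.65)]
top board_foot [([0.598, 0.2141, 0.0079], 0.55)]
top board [([0.5996, 0.21, 0.0097], 0.9)]
```

View pics/l.png

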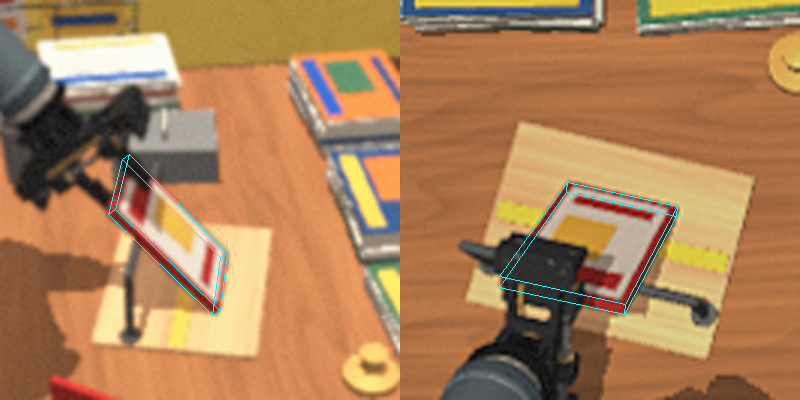

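The board leans freely at 41°, with its foot about 35 mm beyond the line. I'll back off for a moment so that it is certainly untouched.

Call:
play_rows([
  [[0,0,-10,0,0,0,44],[0,0,-25,0,0,0,50],[0,0,-42,0,0,0,50],[0,0,-55,0,0,0,50],[0,0,-60,0,0,0,50],[0,0,-60,0,0,0,50],[0,0,-60,0,0,0,50],[0,0,-60,0,0,0,50]],
])

```text
clock: 16.55
tcp_pos: [0.484, 0.2412, 0.1464]
tcp_rot: [1.967, 1.555, 0.59]
contact_force: [-0.1, -0.5, 0.7]
grip_width: 0.0502
```

```bash
cat > fit.py <<'E'
from h import *
import sys
# fit predicted leaning board by (xl,yl,dyaw), draw
xl=float(sys.argv[2]); yl=float(sys.argv[3]); dy=float(sys.argv[4]) if len(sys.argv)>4 else 0
s=ctrl.read_state(); print(s['clock'],np.round(s['tcp_pos'],4),s['grip_width'],np.round(s['contact_force'],2),np.round(s['joint_pos'],2))
th=lean(.057+xl); Rb=R.from_euler('z',RYAW+dy)*R.from_euler('y',-th)
B=np.eye(4);B[:3,:3]=Rb.as_matrix();foot=RK+R.from_euler('z',RYAW).apply([.002+xl,yl,0])+[0,0,.006]; B[:3,3]=foot+Rb.apply([.006,0,0])
print('lean',np.degrees(th),'exp foot',foot.round(4),'top',(B[:3,3]+Rb.apply([0,0,.19])).round(4))
out=[]
for c,(x0,y0,w,h) in (('scene',(220,140,80,80)),('top',(160,170,80,80))):
    d=optics.get_image(c); a=cv2.resize(d['image'][y0:y0+h,x0:x0+w,::-1],(400,400),interpolation=2)
    for e in box(B,[-.006,-.06,0],[.006,.06,.19]):
        q=((proj(d,e)-[x0,y0]+.5)*400/w).astype(int); cv2.line(a,tuple(map(int,q[0])),tuple(map(int,q[1])),(255,255,0),1)
    out.append(a)
    for t in ['board_top','board_foot','board']:
        for x in optics.place_of(c,t):
            l=np.array(x['location'])
            if l[1]>0 and np.linalg.norm(l-foot)<.25: print(c,t,l.round(4),round(x['p'],2),'line frame',(R.from_euler('z',RYAW).inv().apply(l-RK)-[.002,0,.006]).round(4))
cv2.imwrite(f'pics/{sys.argv[1]}.png',np.hstack(out))
E
python3 fit.py m .035 -.002
```

```text
16.55 [0.484  0.2412 0.1464] 0.050155600678713795 [-0.05 -0.49  0.65] [-0.48  0.44 -0.6   2.27  1.44  0.93 -2.43]
lean 41.48049315802526 exp foot [0.598 0.212 0.006] top [0.48   0.24   0.1523]
scene board_top [0.4768 0.2396 0.1502] 0.97 line frame [-0.0893 -0.0031  0.1442]
scene board_foot [0.5978 0.2104 0.0045] 0.9 line frame [ 0.0351 -0.0036 -0.0015]
scene board [0.6025 0.2147 0.0106] 0.75 line frame [0.0387 0.0016 0.0046]
top board_top [0.4827 0.2433 0.1509] 0.85 line frame [-0.0844  0.0018  0.1449]
top board_top [0.5996 0.2128 0.0097] 0.28 line frame [ 0.0363 -0.0009  0.0037]
top board_foot [0.5974 0.2114 0.0073] 0.64 line frame [ 0.0345 -0.0027  0.0013]
top board [0.6005 0.2121 0.012 ] 0.84 line frame [ 0.0374 -0.0013  0.006 ]
```

View pics/m.png

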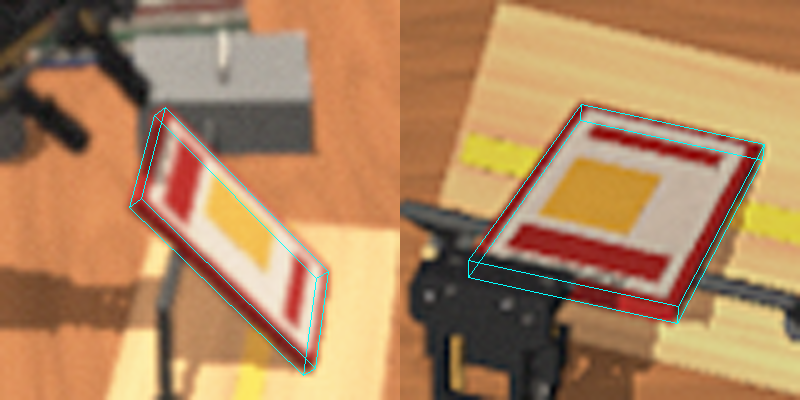

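Step 2 holds: foot at +35 mm, centred and square. Now I'll go back, regrip, lift slightly and bring the foot in.

Call:
play_rows([
  [[0,0,10,0,0,0,50],[0,0,25,0,0,0,45],[0,0,40,0,0,0,40],[0,0,52,0,0,0,40],[0,0,59,0,0,0,40],[0,0,59,0,0,0,40],[0,0,59,0,0,0,25],[0,0,59,0,0,0,15],[0,0,59,0,0,0,5],[0,0,59,0,0,0,0],[0,0,59,0,0,0,0],[0,0,59,0,0,0,0],[0,0,59,0,0,0,0]],
])

```text
clock: 18.25
tcp_pos: [0.5223, 0.2328, 0.1032]
tcp_rot: [1.967, 1.554, 0.592]
contact_force: [0.5, 0.8, 3.6]
grip_width: 0.0115
```

Run:
```python
from h import *
s=ctrl.read_state(); p=s['tcp_pos']; R0=R.from_rotvec(s['tcp_rot'])
print(s['clock'],p,s['grip_width'],np.round(s['contact_force'],2),np.round(s['joint_pos'],2))
z=R0.as_matrix()[2]; 
# foot z .006 : p_z + z.[0,-.006,bz]
bz=(.006-p[2]+.006*z[1])/z[2]; print('bz',bz)
foot=p+R0.apply([0,-.006,bz]); print('foot line',(R.from_euler('z',RYAW).inv().apply(foot-RK)-[.002,0,.006]).round(4),'lean',np.degrees(np.arccos(-z[2])))
for xl,h in((.034,.008),(.017,.010),(0.001,.010),(.001,.003),(.001,0),(.001,-.002)):
    Rt,q,th=tcp_for(xl,h,bz=bz,yl=-.002); print(xl,h,round(np.degrees(th),1),rel(Rt,q,s).tolist())
```

```text
18.25 [0.5222972  0.2328057  0.10318047] 0.01147288444117054 [0.45 0.79 3.55] [-0.45  0.55 -0.54  2.25  1.61  0.9  -2.51]
bz 0.12480983527263277
foot line [0.035  0.0007 0.    ] lean 41.699055021554585
0.034 0.008 41.2 [-2.7, 5.7, -6.6, 0.5, 0.0, -0.0]
0.017 0.01 35.1 [-2.7, 7.6, -17.9, 6.6, -0.0, -0.0]
0.001 0.01 28.3 [-2.7, 10.0, -25.3, 13.4, -0.0, -0.0]
0.001 0.003 28.3 [-2.7, 5.3, -20.1, 13.4, -0.0, -0.0]
0.001 0 28.3 [-2.7, 3.3, -17.9, 13.4, -0.0, -0.0]
0.001 -0.002 28.3 [-2.7, 2.0, -16.4, 13.4, -0.0, -0.0]
```

Call:
play_rows([
  [[0,1.5,-1.7,0,0,0,0],[0,3.5,-4,0.2,0,0,0],[0,5.7,-6.6,0.5,0,0,0],[0,6,-9,2,0,0,0],[0,6.6,-12,3.5,0,0,0],[0,7.2,-15,5,0,0,0],[0,7.6,-17.9,6.6,0,0,0],[0,7.6,-17.9,6.6,0,0,0]],
])

```text
clock: 19.05
tcp_pos: [0.5165, 0.2339, 0.1219]
tcp_rot: [2.053, 1.62, 0.513]
contact_force: [0.2, 0.1, -1.9]
grip_width: 0.0119
```

Run:
```python
from h import *
s=ctrl.read_state(); p=s['tcp_pos']; R0=R.from_rotvec(s['tcp_rot']); bz=.1248
print(s['clock'],p,s['grip_width'],np.round(s['contact_force'],2),np.round(s['joint_pos'],2))
foot=p+R0.apply([0,-.006,bz]); print('foot line',(R.from_euler('z',RYAW).inv().apply(foot-RK)-[.002,0,.006]).round(4))
for xl,h in((0.008,.010),(0.000,.010),(.000,.003),(.000,0),(.000,-.002)):
    Rt,q,th=tcp_for(xl,h,bz=bz,yl=0.0005); print(xl,h,round(np.degrees(th),1),rel(Rt,q,s).tolist())
```

```text
19.05 [0.51647789 0.23386063 0.12194488] 0.01193839388477934 [ 0.16  0.08 -1.92] [-0.37  0.47 -0.57  2.2   1.39  0.79 -2.25]
foot line [0.0174 0.0004 0.0103]
0.008 0.01 31.4 [0.1, 0.1, -4.5, 3.7, 0.0, -0.1]
0.0 0.01 27.9 [0.1, 1.2, -8.0, 7.2, 0.0, -0.1]
0.0 0.003 27.9 [0.1, -2.8, -2.2, 7.2, 0.0, -0.1]
0.0 0 27.9 [0.1, -4.6, 0.2, 7.2, 0.0, -0.1]
0.0 -0.002 27.9 [0.1, -5.7, 1.9, 7.2, 0.0, -0.1]
```

j7 is moving away from its limit. Continuing to the 28° pose, then down close to the slab.

Call:
play_rows([
  [[0,0,-2.2,1.8,0,0,0],[0,0.1,-4.5,3.7,0,0,0],[0,0.7,-6.3,5.5,0,0,0],[0,1.2,-8,7.2,0,0,0],[0,0,-6.5,7.2,0,0,0],[0,-1.5,-4,7.2,0,0,0],[0,-2.8,-2.2,7.2,0,0,0],[0,-2.8,-2.2,7.2,0,0,0]],
])

```text
clock: 19.85
tcp_pos: [0.5122, 0.2347, 0.1207]
tcp_rot: [2.14, 1.693, 0.418]
contact_force: [0.9, -0.3, -2.4]
grip_width: 0.0117
```

```bash
python3 fit.py n 0 0;  python3 - <<'E'
from h import *
s=ctrl.read_state(); p=s['tcp_pos']; R0=R.from_rotvec(s['tcp_rot']); bz=.1248
foot=p+R0.apply([0,-.006,bz]); print('foot line',(R.from_euler('z',RYAW).inv().apply(foot-RK)-[.002,0,.006]).round(4))
for xl,h in((.000,0),(.000,-.001),(.000,-.002)):
    Rt,q,th=tcp_for(xl,h,bz=bz,yl=0.0005); print(xl,h,round(np.degrees(th),1),rel(Rt,q,s).tolist())
E
```

```text
19.85 [0.5122 0.2347 0.1207] 0.01174175846697305 [ 0.91 -0.33 -2.42] [-0.27  0.46 -0.6   2.14  1.18  0.73 -1.99]
lean 27.85924446878344 exp foot [0.5644 0.222  0.006 ] top [0.4832 0.2413 0.1768]
scene board_top [0.4773 0.242  0.1809] 0.75 line frame [-0.0894 -0.0007  0.1749]
scene board_foot [0.5607 0.2204 0.006 ] 0.57 line frame [-0.0033 -0.0025 -0.    ]
scene board [0.5711 0.2201 0.01  ] 0.55 line frame [ 0.0069 -0.0003  0.004 ]
top board_top [0.4851 0.2405 0.1799] 0.85 line frame [-0.0815 -0.0004  0.1739]
top board_foot [0.563  0.2191 0.0094] 0.78 line frame [-0.0007 -0.0032  0.0034]
top board [0.5669 0.2258 0.0114] 0.97 line frame [0.0015 0.0042 0.0054]
foot line [-0.0008  0.0005  0.0021]
0.0 0 27.9 [-0.0, -0.3, 2.2, -0.0, 0.0, 0.0]
0.0 -0.001 27.9 [-0.0, -0.8, 3.1, -0.0, 0.0, 0.0]
0.0 -0.002 27.9 [-0.0, -1.2, 4.0, -0.0, 0.0, 0.0]
```

View pics/n.png

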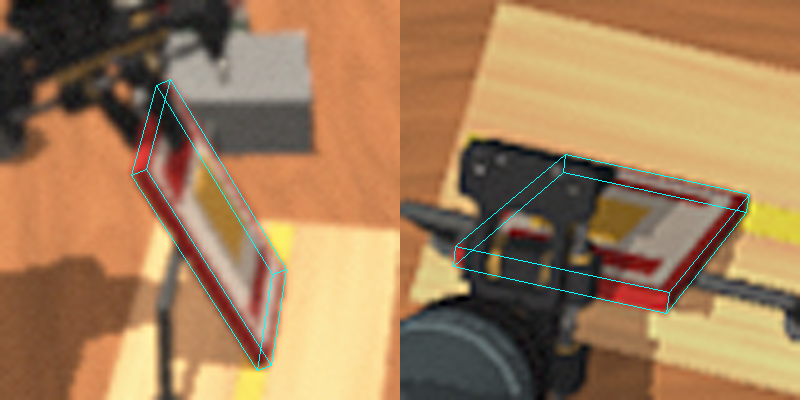

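Call:
play_rows([
  [[0,0,1.2,0,0,0,0],[0,-0.2,2.2,0,0,0,0],[0,-0.5,3,0,0,0,0],[0,-0.5,3,0,0,0,0]],
])

```text
clock: 20.65
tcp_pos: [0.5134, 0.2354, 0.1198]
tcp_rot: [2.14, 1.693, 0.421]
contact_force: [-7.3, -2.8, 12.8]
grip_width: 0.0119
```

It is pressing on the slab at about 13 N, so I'll ease off before releasing.

Call:
play_rows([
  [[0,0,-1,0,0,0,0],[0,0,-1.8,0,0,0,0],[0,0,-1.8,0,0,0,0],[0,0,-1.8,0,0,0,0]],
])

```text
clock: 21.05
tcp_pos: [0.5128, 0.2348, 0.12]
tcp_rot: [2.141, 1.692, 0.419]
contact_force: [0.1, 0.0, -0.8]
grip_width: 0.0121
```

Call:
play_rows([
  [[0,0,0,0,0,0,13],[0,0,0,0,0,0,15],[0,0,0,0,0,0,18],[0,0,0,0,0,0,24],[0,0,0,0,0,0,32],[0,0,0,0,0,0,40],[0,0,0,0,0,0,40],[0,0,0,0,0,0,40],[0,0,0,0,0,0,40]],
])

```text
clock: 21.95
tcp_pos: [0.5126, 0.2348, 0.12]
tcp_rot: [2.141, 1.693, 0.419]
contact_force: [0.3, -0.5, 0.2]
grip_width: 0.0399
```

```bash
python3 fit.py o 0 0
```

```text
21.95 [0.5126 0.2348 0.12  ] 0.03994306413002763 [ 0.29 -0.51  0.21] [-0.27  0.46 -0.6   2.14  1.18  0.73 -1.99]
lean 27.85924446878344 exp foot [0.5644 0.222  0.006 ] top [0.4832 0.2413 0.1768]
scene board_top [0.4785 0.2395 0.1765] 0.61 line frame [-0.0877 -0.0029  0.1705]
scene board_foot [0.5612 0.221  0.0049] 0.73 line frame [-0.0029 -0.0018 -0.0011]
scene board [0.5687 0.218  0.0086] 0.67 line frame [ 0.0051 -0.0029  0.0026]
top board_top [0.4806 0.2444 0.1761] 0.56 line frame [-0.0867  0.0024  0.1701]
top board_foot [0.565  0.2218 0.0068] 0.74 line frame [ 0.0006 -0.0001  0.0008]
top board [0.5679 0.2192 0.0132] 0.79 line frame [ 0.004  -0.002   0.0072]
```

View pics/o.png

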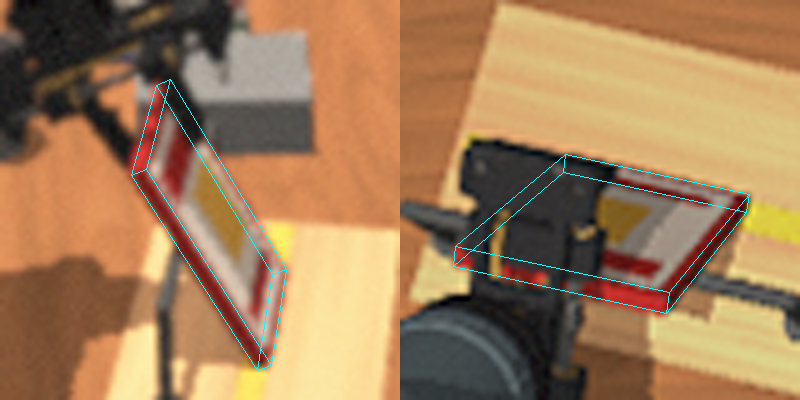

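The board stands on its own. Withdrawing along the tool axis.

Call:
play_rows([
  [[0,0,-8,0,0,0,42],[0,0,-20,0,0,0,50],[0,0,-35,0,0,0,50],[0,0,-55,0,0,0,50],[0,0,-80,0,0,0,50],[0,0,-100,0,0,0,50],[0,0,-110,0,0,0,50],[0,0,-110,0,0,0,50],[0,0,-110,0,0,0,50],[0,0,-110,0,0,0,50]],
])

```text
clock: 23.35
tcp_pos: [0.4625, 0.246, 0.2163]
tcp_rot: [2.142, 1.692, 0.417]
contact_force: [-0.6, 1.0, -0.9]
grip_width: 0.0498
```

```bash
python3 fit.py p 0 0
python3 - <<'E'
from h import *
for c in('scene','top'):
    save(c,c+'_end.png')
    for t in['blue_board','green_board','paperweight','pen_cup','calculator','cash_box','stapler']: print(c,t,[(np.round(x['location'],3).tolist()) for x in optics.place_of(c,t)][:1])
E
```

```text
23.35 [0.4625 0.246  0.2163] 0.04981818661430844 [-0.63  1.01 -0.95] [-0.22  0.24 -0.73  2.12  0.87  0.83 -1.76]
lean 27.85924446878344 exp foot [0.5644 0.222  0.006 ] top [0.4832 0.2413 0.1768]
scene board_top [0.4784 0.2404 0.1746] 0.74 line frame [-0.088  -0.002   0.1686]
scene board_foot [0.5633 0.2174 0.0077] 0.96 line frame [-0.     -0.0048  0.0017]
scene board_foot [0.5694 0.2196 0.0105] 0.25 line frame [ 0.0054 -0.0012  0.0045]
scene board [0.5701 0.2212 0.0087] 0.81 line frame [0.0057 0.0005 0.0027]
top board_top [0.483  0.2396 0.1737] 0.7 line frame [-0.0833 -0.0017  0.1677]
top board_foot [0.561  0.2209 0.0051] 0.87 line frame [-0.0031 -0.0019 -0.0009]
scene blue_board [[0.6, -0.235, 0.009]]
scene green_board [[0.507, -0.252, 0.006]]
scene paperweight [[0.51, -0.253, 0.005]]
scene pen_cup [[0.364, 0.499, 0.002]]
scene calculator [[0.41, -0.505, -0.001]]
scene cash_box [[0.57, 0.507, 0.0]]
scene stapler [[0.584, -0.51, -0.002]]
top blue_board [[0.604, -0.229, 0.009]]
top green_board [[0.498, -0.251, 0.006]]
top paperweight [[0.752, 0.023, -0.002]]
top pen_cup [[0.368, 0.5, 0.0]]
top calculator [[0.41, -0.505, -0.001]]
top cash_box [[0.569, 0.508, 0.002]]
top stapler [[0.585, -0.512, 0.002]]
```

View pics/p.png

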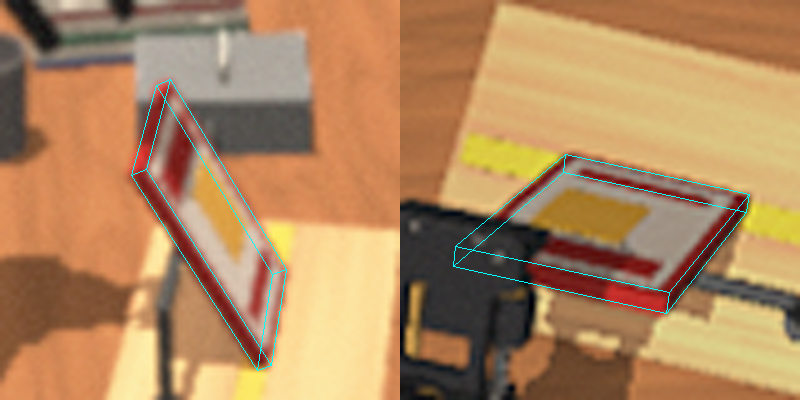

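View pics/scene_end.png

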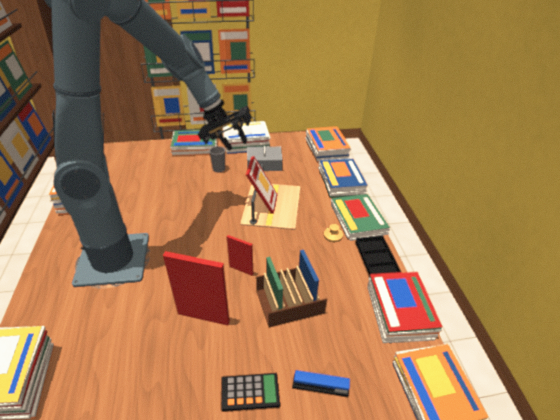

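The picture shows the board leaning on the rail at (262,185) with its foot on the yellow line, and everything else where it was. The foot is within about 3 mm of the line and the lean about 28°, so I'm handing in.

```bash
python3 -c "
from h import *
print(ctrl.finish_job(), ctrl.read_state()['clock'])"
```

```text
the job is handed in; nothing more can be done
the job is handed in; nothing more can be done
```

The red board now leans on the rail with its bottom edge on the yellow line, cover to the customers, and I handed the job in at about 23 s of the 64 s. No verdict was reported.

- **Moves:** I drew the board up out of the middle slot and leaned it on the rail at about 41°, with its foot about 35 mm beyond the line. I let go and backed off. Then I regripped it, lifted it a few millimetres, brought the foot in to the line and released it there.
- **Last checks:** The board's lean is about 28° and square to the rack in both camera overlays. The networks put the foot 0 to -3 mm from the middle of the line and 2 to 5 mm off-centre.
- **Other things on the counter:** The last readings put all of them where they started, within the networks' error. The scene camera's "paperweight" was a false hit on the green board; the top camera and the picture show the paperweight unmoved.
- **Things that went wrong:**
    - The first grasp closed on nothing just above the board. In the pictures the real fingertips sat about 35 mm short of the reported TCP. I corrected for that and the second grasp held.
    - When setting the board down the second time I pressed on the slab with about 13 N, and eased off before releasing.

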